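# Set out the bird-puppet drive for gluing

### The arm

A 6-joint arm with a two-finger parallel gripper is mounted at the origin on the work surface. World frame = base frame: x ahead of the robot, y to its left, z up, the work surface at z = 0. Lengths are in m, angles in rad, forces in N, time in s.
With the tool pointing down it reaches from about 0.35 to 0.85 m from the base axis. Payload 8.1 kg.
Tool frame: the origin (TCP) lies at the very end of the fingers, on their centre line; the grasp point (between the pads) lies 19 mm behind it; x points along the fingers, y is the direction in which the jaws open and shut, and the axes are right-handed (so a half turn about x gives the same grasp; the last joint's range is limited). The gripper opens to 93 mm and grips with 3 to 60 N. Pads are 15 mm wide; open, the fingers measure 128 mm over their backs; the gripper's body (75 mm by 188 mm) begins 65 mm behind the grasp point.
Start: joints at [-1.186, 0.13, 1.488, -0, 1.523, -0.085], TCP at [0.272, -0.535, 0.219] pointing down, gripper open.
Joint ranges: [-2.96, 2.96], [-0.89, 2.26], [0.02, 2.5], [-1.34, 4.48], [0, 2.73], [-2.66, 2.66]. Speed limits (rad/s): [2.39, 2.39, 2.79, 3.14, 3.14, 3.14].

### API

Orientations are given as a rotation vector (axis times angle).
In Python, from plant import * gives the robot as it stands. The module is installed in compiled form; this text tells all that it offers.
- The arm moves only by the tool apply_moves, never from a script. Its argument "series" is a list of rows, each an object with "jaw": the gripper's target within -1 to 1 (shut at 1, half-way at 0, fully open at -1); "linear": the shift along the tool's x, y, z normalised to -1 to 1, where 1 is 0.6 m, a list of three; "roll": the turn about the tool's x normalised to -1 to 1, where 1 is 30 degrees. A call has 1 to 20 rows; each row is the pose to reach, as a shift and turn from the pose measured when the call began, along the tool's axes at that moment; what a row does not reach only later rows make up. A row lasts 1/8 s, in which the tool goes at most 62.5 mm and 10.7 degrees, less where a joint would pass 70% of its speed; a pose out of reach is approached as far as the arm can. A call with a number of a shift or a turn outside -1 to 1 is refused whole. A call with a gripper value outside its range is refused whole. The fingers move at their own pace and stop on an object; "force" is the grip in N (left out, the last holds). Time passes only in rows, so rows that repeat a pose let the fingers close. It gives the time, the measured TCP pose, the force and the opening at its end, in the units of the state.
- read_state(): the state, without advancing time (a new reading comes with each control period).
- read_camera(name): name is "side" or "top" or "wrist"; returns a dict with "pixels" (420x560x3 uint8, blue, green, red), "intrinsics" (3x3 intrinsics, pixels), "rvec" (rotation vector, rad) and "tvec" (3), from world to camera coordinates, as OpenCV has them; the wrist camera has in their place "tool_from_camera" (4x4, takes a point from camera to tool coordinates, whose origin is the TCP and whose axes are the tool frame's). Camera axes: x right, y down, z forward; pixel columns grow to the right and rows downward; lengths in m; the calibration is good to about 2 mm. A picture is of the moment at which its call begins: read the wrist's pose just before it. There is no depth.
- close_job(): hands the job in, once; it reports no verdict.
The state is a dict: "t": time; "q": joint angles; "dq": joint speeds; "joint_torque": joint torques, N m; "tool_pos": TCP position; "orientation": TCP orientation; "force": force on the tool from outside, world axes, zero at the start; "wrist_torque": the same for the moment, N m; "opening": finger opening in m.
Only numpy, scipy, OpenCV 4.12 (cv2) and the standard library are available. Lean on these libraries where they do the work, as an engineer would, in place of code of your own. Each camera call takes 0.05 s, during which the arm holds its last target. There are 200 camera calls.

### The job

Get the bench ready for gluing the puppet's drive: put the blue servo upright on the plywood stand, centred between its two bolts with its long side along the line from bolt to bolt, and put the orange pulley flat on top of the servo, in its centre. Stand the glue bottle upright on the bench half-way between the stand and the round screw tin, and lay the blue tape roll flat on the bench straight behind the tin (on the side away from the robot, square across the bench along the base x axis, not slantwise), 10 cm from centre to centre. Leave the grey spare servo, the brush and the yellow jar where they are.

Things in the scene. Friction and masses are not known exactly. Their poses are not given: they have to be found in the camera images.
- servo_center (a point): Blue servo motor: a plain block with a black band, 60 (its x) x 30 (its y) x 45 mm high (its z), about 120 g, standing loose on the bench. The point is its centre, half-way up (22.5 mm above its underside). Its top is flat; the black ring drawn off-centre on it and its screw heads do not stand up. Either long direction is as good as the other. It may start in any of five places in a row near the robot, shuffled with the other loose things.
- pulley_center (a point): Orange grooved pulley lying flat, 42 mm diameter, 22 mm high, flat underside, about 40 g; brass middle. The point is its centre, half-way up (11 mm above its underside).
- glue_center (a point): White round glue bottle with a red pointed cap, standing; 100 mm high in all, the white straight body 48 mm in diameter and 68 mm high, about 140 g. The point is on its axis, half-way up (50 mm above its underside).
- tape_center (a point): Roll of blue tape lying flat, a ring of 58 mm outer and 40 mm inner diameter, 24 mm high, about 60 g. The point is its centre, half-way up (12 mm above its underside).
- stand: Plywood stand fixed to the bench, 90 (its x) x 150 (its y) x 18 mm high, turned a little; on its top two steel bolts with washers (22 mm diameter, 7 mm high) at 58 mm either side of the middle, along its y. Origin: centre of its underside; its top is 18 mm above. It may be on the left or the right.
- tin: Round open steel tin of screws fixed to the bench, 80 mm diameter at the rim, 28 mm high, on the other side from the stand, 38 to 46 cm from it. Origin: centre of its underside; its axes are those of the robot base (x away from the robot).
- spare_center (a point): Grey spare servo, same shape and size as the blue one, in the same row; to be left alone. The point is its centre, half-way up.
- brush: Brush, about 180 mm long, lying crosswise in the far middle of the mat; to be left alone. Origin under its middle; its x runs along its length.
- jar: Yellow jar with black lid, 60 mm diameter, 60 mm high, at the far left; to be left alone. Origin: centre of its underside.
Things that resemble listed ones, but are neither listed nor needed, are in the scene too. Several things have the shape of the stand; the one meant has the colours described above.

How it is judged:
At the end, for the whole second after the job is handed in: Servo on the stand, centred to 12 mm each way, along the bolts to 0.2 rad; pulley on it to 10 mm; glue upright, 155-265 mm from stand and tin centres, within 35 mm of the tin in x; tape flat, 85-115 mm behind the tin, within 15 mm sideways; all released and at rest (x of servo_center in the frame of stand between -0.012 and 0.012 m and y of servo_center in the frame of stand between -0.012 and 0.012 m and z of servo_center in the frame of stand between 0.036 and 0.045 m and angle between each of servo_center, pulley_center, glue_center's own z axis and vertical below 0.12 rad and angle between the x axis of servo_center and the y axis of stand, either way round below 0.2 rad and horizontal distance between pulley_center and servo_center below 0.01 m and z of pulley_center in the frame of servo_center between 0.029 and 0.038 m and horizontal distance between glue_center and stand between 0.155 and 0.265 m and horizontal distance between glue_center and tin between 0.155 and 0.265 m and x of glue_center in the frame of tin between -0.035 and 0.035 m and height (world z) of glue_center between 0.045 and 0.056 m and x of tape_center in the frame of tin between 0.085 and 0.115 m and y of tape_center in the frame of tin between -0.015 and 0.015 m and height (world z) of tape_center between 0.008 and 0.017 m and linear speed of each of servo, pulley, glue, tape below 0.02 m/s); the robot touches nothing.
It fails at once if the grey spare servo is moved by more than 20 mm (distance of spare_center from where it was at the start of the episode above 0.02 m).
It fails at once if the brush is moved by more than 20 mm (distance of brush from where it was at the start of the episode above 0.02 m).
It fails at once if the yellow jar is moved by more than 20 mm (distance of jar from where it was at the start of the episode above 0.02 m).
It also fails if it takes over 125 s, if anything falls off the work surface, if the arm or the gripper's body presses on something with over 40 N, if the wrist force passes 120 N, or if a joint passes its speed limit or range.

## Working session

There is one attempt and no reset: what is moved stays moved. The work goes in short steps, Python scripts to look and compute and a tool call to move; the robot and the scene stay as the last step left them, time stands still between calls to the robot, and variables do not carry over. Pictures are saved under pics/ and viewed, about 12 in all and at most 16, crops included, and the job is handed in when it is done.

Besides the shell and the picture viewer there is one more tool, called after "Call:" as name(argument=value, ...), one argument or row to a line, values as JSON. apply_moves: Moves the arm, as the interface text tells. Its arguments: {"type":"object","properties":{"series":{"type":"array"},"force":{"type":"number"}},"required":["series"]}

```bash
mkdir -p pics; python3 - <<'E'
from plant import *
import cv2
s=read_state(); print({k:s[k] for k in('t','q','tool_pos','orientation','force','opening')})
for n in('top','side'):
    c=read_camera(n); cv2.imwrite(f'pics/{n}0.png',c['pixels'])
    R=cv2.Rodrigues(c['rvec'])[0]; print(n,c['intrinsics'],'pos',-R.T@c['tvec'],R)
print(read_camera('wrist')['tool_from_camera'])
E
```

```text
{'t': 0.0, 'q': array([-1.18639591e+00,  1.31122670e-01,  1.48927606e+00, -8.68223316e-06,
        1.52297768e+00, -8.54074872e-02]), 'tool_pos': array([ 0.27143156, -0.53446638,  0.2176122 ]), 'orientation': array([ 1.96016207,  0.47095329, -1.9607149 ]), 'force': array([ 0.5435629 ,  0.03273314, -0.30974344]), 'opening': 0.09329109950294644}
top [[408.50688708   0.         280.17409451]
 [  0.         408.50688708 211.00772424]
 [  0.           0.           1.        ]] pos [0.46673945 0.01069042 1.26683099] [[-0.01757945 -0.99983014  0.00553668]
 [-0.9988979   0.0173215  -0.04362283]
 [ 0.04351952 -0.00629744 -0.99903273]]
side [[516.90597103   0.         283.78898784]
 [  0.         516.90597103 207.50449264]
 [  0.           0.           1.        ]] pos [0.00665208 0.91744314 0.84380537] [[-0.86391194 -0.50316999  0.02182023]
 [-0.32116382  0.5170104  -0.79344442]
 [ 0.38795613 -0.69247398 -0.60825145]]
[[ 4.64976095e-04 -2.66574145e-01  9.63814302e-01 -1.66289188e-01]
 [ 9.99999782e-01  5.76737937e-04 -3.22917568e-04  4.29106754e-04]
 [-4.69786797e-04  9.63814242e-01  2.66574355e-01 -7.38500884e-02]
 [ 0.00000000e+00  0.00000000e+00  0.00000000e+00  1.00000000e+00]]
```

View pics/top0.png

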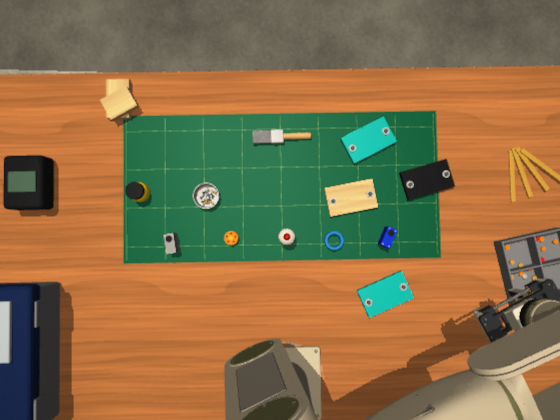

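View pics/side0.png

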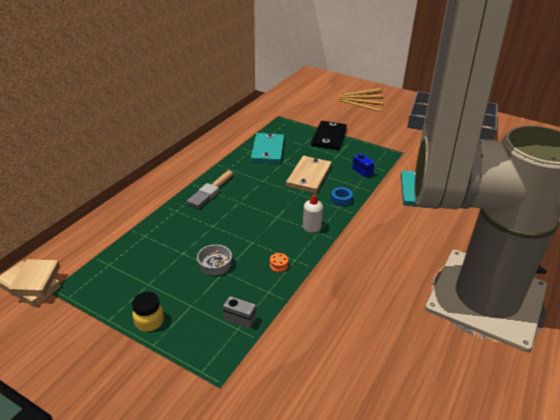

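The top view shows the stand at (351,197), tin (206,196), spare (170,243), pulley (231,238), glue (287,236), tape (334,241) and blue servo (388,238). The decoys are the turquoise and black boards. The side view agrees. Next I measure coarsely in the top view.

```bash
cat > h.py <<'E'
from plant import *
import cv2, numpy as np
from scipy.spatial.transform import Rotation as Ro
def cam(n):
    s=read_state(); c=read_camera(n); K=c['intrinsics']
    if n=='wrist':
        T=np.eye(4);T[:3,:3]=Ro.from_rotvec(s['orientation']).as_matrix();T[:3,3]=s['tool_pos']
        W=T@c['tool_from_camera']
    else:
        R=cv2.Rodrigues(c['rvec'])[0];W=np.eye(4);W[:3,:3]=R.T;W[:3,3]=-R.T@np.ravel(c['tvec'])
    return c['pixels'],K,W
def ray(K,W,uv,z):
    uv=np.atleast_2d(uv).astype(float); d=np.c_[uv,np.ones(len(uv))]@np.linalg.inv(K).T@W[:3,:3].T
    o=W[:3,3]; return (o+d*((z-o[2])/d[:,2])[:,None])[:,:2]
def proj(K,W,p):
    p=np.atleast_2d(p); q=(p-W[:3,3])@W[:3,:3]@K.T; return q[:,:2]/q[:,2:]
def blobs(im,lo,hi,roi=None,n=1,minA=10):
    h=cv2.cvtColor(im,cv2.COLOR_BGR2HSV); m=cv2.inRange(h,lo,hi)
    if roi: k=np.zeros_like(m);x0,y0,x1,y1=roi;k[y0:y1,x0:x1]=255;m&=k
    cs=cv2.findContours(m,cv2.RETR_EXTERNAL,cv2.CHAIN_APPROX_NONE)[0]
    return [c for c in sorted(cs,key=cv2.contourArea,reverse=True)[:n] if cv2.contourArea(c)>=minA]
def rect(K,W,c,z):
    return cv2.minAreaRect(ray(K,W,c[:,0],z).astype(np.float32)*1000)
def go(x,y,z,yaw=None):
    """tool-axis shift (normalised) & roll from current pose; yaw=jaw-axis angle in world"""
    s=read_state();R=Ro.from_rotvec(s['orientation']).as_matrix()
    d=R.T@(np.array([x,y,z])-s['tool_pos']); j=np.degrees(np.arctan2(R[1,1],R[0,1]))
    r=None
    if yaw is not None:
        a=(yaw-j+90)%180-90; r=-a/30   # tool x points down
    print('t %.2f tcp'%s['t'],s['tool_pos'].round(4),'jaw deg %.1f'%j,'lin',(d/.6).round(4),'roll',r,'q6 %.2f'%s['q'][5],'open %.4f'%s['opening'],'F',s['force'].round(1))
E
python3 - <<'E'
from h import *
im,K,W=cam('top')
hs=cv2.cvtColor(im,cv2.COLOR_BGR2HSV)
for n,p in dict(servo=(388,238),tape=(325,241),pul=(228,240),glue=(282,232),stand=(352,205),spare=(170,243)).items(): print(n,hs[p[1],p[0]])
for n,lo,hi,roi,z in [('servo',(110,120,40),(130,255,255),(370,215,410,260),.03),('tape',(95,120,40),(112,255,255),(315,220,355,260),.024),
 ('pul',(3,150,100),(18,255,255),(215,222,250,255),.018),('glue',(0,0,120),(180,90,255),(270,220,305,250),.06),
 ('stand',(12,40,120),(28,200,255),(315,170,385,225),.018),('tin',(0,0,60),(180,70,255),(185,175,225,215),.028),('spare',(0,0,60),(180,70,255),(155,225,185,262),.03),
 ('cap',(0,150,80),(5,255,255),(270,220,305,250),.095)]:
    for c in blobs(im,lo,hi,roi): print(n,cv2.contourArea(c),[np.round(v,1) for v in rect(K,W,c,z)])
go(.4,-.2,.25,0)
E
```

```text
servo [115 227 219]
tape [102 203 196]
pul [ 14 219 221]
glue [ 18  34 240]
stand [ 19 118 240]
spare [ 17  26 183]
servo 224.5 [array([ 437.1, -319.6]), array([38.4, 61. ]), np.float64(65.2)]
tape 275.0 [array([ 429.9, -157.6]), array([57.8, 54.6]), np.float64(89.0)]
pul 141.0 [array([442.9, 154.2]), array([41. , 40.8]), np.float64(44.1)]
glue 199.0 [array([445.3, -12.8]), array([47.2, 47.1]), np.float64(89.0)]
stand 1390.0 [array([ 560. , -214.2]), array([ 91. , 151.4]), np.float64(10.3)]
tin 532.5 [array([573.4, 230.3]), array([79. , 79.2]), np.float64(89.0)]
spare 192.5 [array([429.6, 338.9]), array([62.3, 32.3]), np.float64(7.8)]
cap 19.5 [array([444.4, -13.5]), array([14.3, 14.3]), np.float64(89.0)]
t 0.20 tcp [ 0.2715 -0.5347  0.218 ] jaw deg -63.1 lin [-0.0529 -0.4005 -0.4435] roll -2.102816254961121 q6 -0.09 open 0.0930 F [-0.   0.1 -0. ]
```

```bash
python3 - <<'E'
from h import *
go(.43,-.158,.2)
E
```

```text
t 0.20 tcp [ 0.2715 -0.5347  0.218 ] jaw deg -63.1 lin [ 0.0305 -0.4401 -0.5198] roll None q6 -0.09 open 0.0930 F [-0.   0.1 -0. ]
```

Call:
apply_moves(
  series=[
    {"jaw":-1,"linear":[0.03,-0.11,-0.13],"roll":0},
    {"jaw":-1,"linear":[0.03,-0.22,-0.26],"roll":0},
    {"jaw":-1,"linear":[0.03,-0.33,-0.39],"roll":0},
    {"jaw":-1,"linear":[0.03,-0.44,-0.52],"roll":0},
    {"jaw":-1,"linear":[0.03,-0.44,-0.52],"roll":0},
    {"jaw":-1,"linear":[0.03,-0.44,-0.52],"roll":0},
    {"jaw":-1,"linear":[0.03,-0.44,-0.52],"roll":0},
    {"jaw":-1,"linear":[0.03,-0.44,-0.52],"roll":0},
    {"jaw":-1,"linear":[0.03,-0.44,-0.52],"roll":0},
    {"jaw":-1,"linear":[0.03,-0.44,-0.52],"roll":0},
  ],
)

```text
t: 1.45
tool_pos: [0.4298, -0.159, 0.2003]
orientation: [1.961, 0.469, -1.962]
force: [0.4, 0.7, 0.6]
opening: 0.0926
```

```bash
python3 - <<'E'
from h import *
im,K,W=cam('wrist'); cv2.imwrite('pics/w1.png',im)
print(proj(K,W,[[.43,-.158,.024],[.437,-.32,.045],[.56,-.214,.018]]).round())
for c in blobs(im,(95,120,40),(112,255,255),n=2):
  print(cv2.boundingRect(c),rect(K,W,c,.024),rect(K,W,c,.0))
go(.43,-.158,.2)
E
```

```text
[[280. 194.]
 [410. 256.]
 [380. 111.]]
(255, 168, 50, 51) ((430.7318420410156, -157.52197265625), (58.18889236450195, 56.19508743286133), 26.883344650268555) ((426.1578674316406, -159.71578979492188), (62.266075134277344, 60.132530212402344), 26.883333206176758)
t 1.50 tcp [ 0.4298 -0.159   0.2003] jaw deg -63.2 lin [ 0.0004 -0.0014 -0.001 ] roll None q6 0.64 open 0.0930 F [0.4 0.5 0.3]
```

View pics/w1.png

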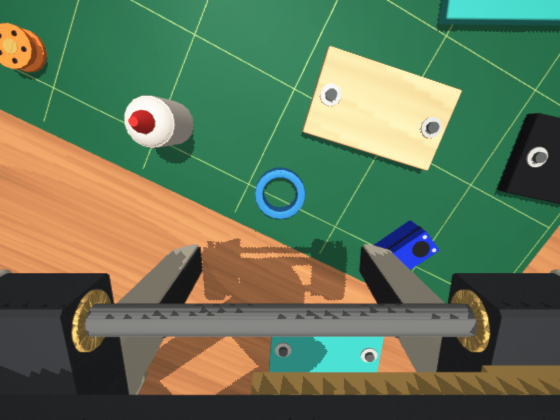

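Wrist view: tape at (280,194), exactly where predicted; stand at (382,110), blue servo at (410,250), glue at (160,122). The tape centre is (0.4305, -0.1575) and its size checks (58 mm). I'll grasp it.

Call:
apply_moves(
  series=[
    {"jaw":-1,"linear":[0.1,-0.003,-0.001],"roll":0},
    {"jaw":-1,"linear":[0.2,-0.003,-0.001],"roll":0},
    {"jaw":-1,"linear":[0.28,-0.003,-0.001],"roll":0},
    {"jaw":-1,"linear":[0.326,-0.003,-0.001],"roll":0},
    {"jaw":-1,"linear":[0.326,-0.003,-0.001],"roll":0},
    {"jaw":-1,"linear":[0.326,-0.003,-0.001],"roll":0},
    {"jaw":0.5,"linear":[0.326,-0.003,-0.001],"roll":0},
    {"jaw":0.5,"linear":[0.326,-0.003,-0.001],"roll":0},
    {"jaw":0.5,"linear":[0.326,-0.003,-0.001],"roll":0},
    {"jaw":0.5,"linear":[0.326,-0.003,-0.001],"roll":0},
    {"jaw":0.5,"linear":[0.326,-0.003,-0.001],"roll":0},
    {"jaw":0.5,"linear":[0.326,-0.003,-0.001],"roll":0},
    {"jaw":0.5,"linear":[0.3,-0.003,-0.001],"roll":0},
    {"jaw":0.5,"linear":[0.2,-0.003,-0.001],"roll":0},
    {"jaw":0.5,"linear":[0.1,-0.003,-0.001],"roll":0},
    {"jaw":0.5,"linear":[0.05,-0.003,-0.001],"roll":0},
    {"jaw":0.5,"linear":[0.05,-0.003,-0.001],"roll":0},
  ],
  force=15,
)

```text
t: 3.62
tool_pos: [0.4315, -0.1581, 0.1742]
orientation: [1.964, 0.464, -1.955]
force: [-0.3, 0.1, -1.3]
opening: 0.0576
```

```bash
python3 - <<'E'
from h import *
im,K,W=cam('top')
for n,lo,hi,roi,z in [('tin',(0,0,60),(180,70,255),(185,175,225,215),.028),('tin',(0,0,60),(180,70,255),(185,175,225,215),0)]:
    for c in blobs(im,lo,hi,roi): print(n,[np.round(v,1) for v in rect(K,W,c,z)], np.round(cv2.minEnclosingCircle((ray(K,W,c[:,0],z)*1000).astype(np.float32))[0]))
go(.672,.230,.17,-90)
E
```

```text
tin [array([573.4, 230.3]), array([79. , 79.2]), np.float64(89.0)] [572. 229.]
tin [array([575.8, 235.3]), array([80.8, 81. ]), np.float64(89.0)] [575. 234.]
t 3.67 tcp [ 0.4302 -0.1574  0.1716] jaw deg -63.2 lin [ 0.0032 -0.3945 -0.651 ] roll 0.8939734989657107 q6 0.64 open 0.0577 F [ 0.7  0.3 -1.5]
```

```bash
python3 - <<'E'
from h import *
go(.48,.12,.19)
E
```

```text
t 3.67 tcp [ 0.4302 -0.1574  0.1716] jaw deg -63.2 lin [-0.0307 -0.3752 -0.2827] roll None q6 0.64 open 0.0577 F [ 0.7  0.3 -1.5]
```

Call:
apply_moves(
  series=[
    {"jaw":0.5,"linear":[-0.03,-0.09,-0.07],"roll":0},
    {"jaw":0.5,"linear":[-0.03,-0.18,-0.14],"roll":0},
    {"jaw":0.5,"linear":[-0.03,-0.27,-0.21],"roll":0},
    {"jaw":0.5,"linear":[-0.03,-0.34,-0.26],"roll":0},
    {"jaw":0.5,"linear":[-0.03,-0.375,-0.283],"roll":0},
    {"jaw":0.5,"linear":[-0.03,-0.375,-0.283],"roll":0},
    {"jaw":0.5,"linear":[-0.03,-0.375,-0.283],"roll":0},
    {"jaw":0.5,"linear":[-0.03,-0.375,-0.283],"roll":0},
  ],
)

```text
t: 4.68
tool_pos: [0.4798, 0.1188, 0.1889]
orientation: [1.962, 0.465, -1.961]
force: [0.2, 0.3, -0.7]
opening: 0.0573
```

```bash
python3 - <<'E'
from h import *
im,K,W=cam('wrist'); cv2.imwrite('pics/w2.png',im)
p=proj(K,W,[.573,.230,.028])[0]; print(p)
roi=[int(v) for v in(max(p[0]-70,0),max(p[1]-70,0),p[0]+70,p[1]+70)]
for c in blobs(im,(0,0,60),(180,75,255),roi):
  print(cv2.boundingRect(c),rect(K,W,c,.028),cv2.minEnclosingCircle((ray(K,W,c[:,0],.028)*1000).astype(np.float32)))
q=blobs(im,(95,120,40),(112,255,255))[0]; print('tape',cv2.boundingRect(q))
go(.673,.230,.15)
E
```

```text
[221.3385912   64.85384532]
(181, 10, 83, 99) ((572.7433471679688, 229.11053466796875), (79.99537658691406, 79.76581573486328), 54.918235778808594) ((578.4033813476562, 229.80242919921875), 45.73903274536133)
tape (226, 211, 110, 93)
t 4.72 tcp [0.48   0.1188 0.1892] jaw deg -63.3 lin [ 0.0656 -0.021  -0.3706] roll None q6 1.24 open 0.0575 F [-0.1 -1.  -0.8]
```

View pics/w2.png

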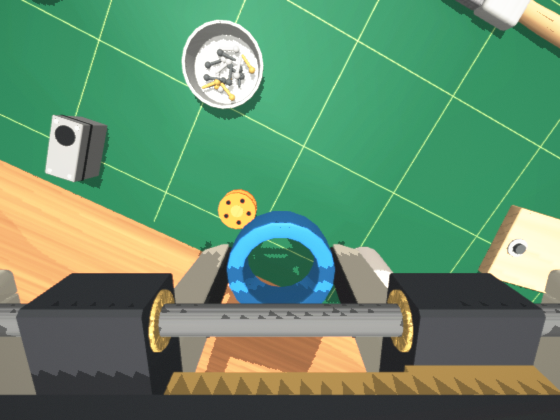

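The tin rim is at (222,65), which fits (0.573, 0.230) at 80 mm; the tape is held level at (281,260). I'll carry it behind the tin.

Call:
apply_moves(
  series=[
    {"jaw":0.5,"linear":[0.06,-0.005,-0.09],"roll":0},
    {"jaw":0.5,"linear":[0.06,-0.01,-0.18],"roll":0},
    {"jaw":0.5,"linear":[0.06,-0.015,-0.27],"roll":0},
    {"jaw":0.5,"linear":[0.065,-0.021,-0.34],"roll":0},
    {"jaw":0.5,"linear":[0.065,-0.021,-0.37],"roll":0},
    {"jaw":0.5,"linear":[0.065,-0.021,-0.37],"roll":0},
    {"jaw":0.5,"linear":[0.065,-0.021,-0.37],"roll":0},
    {"jaw":0.5,"linear":[0.065,-0.021,-0.37],"roll":0},
  ],
)

```text
t: 5.72
tool_pos: [0.6722, 0.2291, 0.1507]
orientation: [1.963, 0.464, -1.961]
force: [0.1, -0.3, -0.7]
opening: 0.0576
```

```bash
python3 - <<'E'
from h import *
go(.673,.230,.005)
E
```

```text
t 5.72 tcp [0.6722 0.2291 0.1507] jaw deg -63.3 lin [ 0.2429 -0.0009 -0.0016] roll None q6 1.36 open 0.0576 F [ 0.1 -0.3 -0.7]
```

Call:
apply_moves(
  series=[
    {"jaw":0.5,"linear":[0.1,-0.001,-0.002],"roll":0},
    {"jaw":0.5,"linear":[0.18,-0.001,-0.002],"roll":0},
    {"jaw":0.5,"linear":[0.22,-0.001,-0.002],"roll":0},
    {"jaw":0.5,"linear":[0.242,-0.001,-0.002],"roll":0},
    {"jaw":0.5,"linear":[0.242,-0.001,-0.002],"roll":0},
    {"jaw":0.5,"linear":[0.242,-0.001,-0.002],"roll":0},
    {"jaw":-1,"linear":[0.242,-0.001,-0.002],"roll":0},
    {"jaw":-1,"linear":[0.242,-0.001,-0.002],"roll":0},
    {"jaw":-1,"linear":[0.242,-0.001,-0.002],"roll":0},
    {"jaw":-1,"linear":[0.242,-0.001,-0.002],"roll":0},
    {"jaw":-1,"linear":[0.2,-0.001,-0.002],"roll":0},
    {"jaw":-1,"linear":[0.1,-0.001,-0.002],"roll":0},
    {"jaw":-1,"linear":[0.0,-0.001,-0.002],"roll":0},
    {"jaw":-1,"linear":[-0.08,-0.001,-0.002],"roll":0},
    {"jaw":-1,"linear":[-0.08,-0.001,-0.002],"roll":0},
    {"jaw":-1,"linear":[-0.08,-0.001,-0.002],"roll":0},
  ],
)

```text
t: 7.72
tool_pos: [0.6727, 0.2302, 0.1981]
orientation: [1.962, 0.464, -1.961]
force: [-0.1, 1.1, -1.2]
opening: 0.093
```

```bash
python3 - <<'E'
from h import *
im,K,W=cam('top'); print(proj(K,W,[.673,.23,.024]))
for c in blobs(im,(95,120,40),(112,255,255),(170,130,250,190)): print(rect(K,W,c,.024))
im,K,W=cam('wrist')
for c in blobs(im,(95,120,40),(112,255,255)): print(cv2.boundingRect(c),rect(K,W,c,.024))
go(.445,-.013,.2); go(.437,-.31,.2,65)
E
```

```text
[[205.03427116 162.60436905]]
((675.1140747070312, 216.663818359375), (59.727012634277344, 32.8255500793457), 14.259926795959473)
(256, 166, 51, 52) ((675.834716796875, 230.6678466796875), (58.5914192199707, 56.61478805541992), 26.707069396972656)
t 7.83 tcp [0.6718 0.2299 0.196 ] jaw deg -63.3 lin [-0.005   0.192   0.5195] roll None q6 1.36 open 0.0923 F [ 0.1  0.2 -0.1]
t 7.83 tcp [0.6718 0.2299 0.196 ] jaw deg -63.3 lin [-0.0041  0.6284  0.7537] roll 1.7226975424005142 q6 1.36 open 0.0923 F [ 0.1  0.2 -0.1]
```

The tape is at (0.676, 0.231), 103 mm behind the tin with a 0–1 mm sideways offset. The glue is next, and I turn the wrist on the way.

Call:
apply_moves(
  series=[
    {"jaw":-1,"linear":[-0.01,0.04,0.1],"roll":-0.2},
    {"jaw":-1,"linear":[-0.01,0.08,0.2],"roll":-0.4},
    {"jaw":-1,"linear":[-0.01,0.12,0.3],"roll":-0.6},
    {"jaw":-1,"linear":[-0.01,0.16,0.4],"roll":-0.8},
    {"jaw":-1,"linear":[-0.01,0.192,0.48],"roll":-1},
    {"jaw":-1,"linear":[-0.01,0.192,0.52],"roll":-1},
    {"jaw":-1,"linear":[-0.01,0.192,0.52],"roll":-1},
    {"jaw":-1,"linear":[-0.01,0.192,0.52],"roll":-1},
    {"jaw":-1,"linear":[-0.01,0.192,0.52],"roll":-1},
    {"jaw":-1,"linear":[-0.01,0.192,0.52],"roll":-1},
  ],
)

```text
t: 9.07
tool_pos: [0.4451, -0.0126, 0.2027]
orientation: [1.619, 0.876, -1.626]
force: [0.0, 0.8, 0.3]
opening: 0.0928
```

```bash
python3 - <<'E'
from h import *
im,K,W=cam('wrist')
p=proj(K,W,[.4445,-.013,.068])[0]; print(p)
for c in blobs(im,(0,150,80),(6,255,255),n=2): print('cap',cv2.boundingRect(c),rect(K,W,c,.095))
go(.4445,-.013,.03); go(.567,.008,.03)
E
```

```text
[280.14125837 203.70063677]
cap (271, 197, 20, 20) ((447.02081298828125, -9.892287254333496), (18.121417999267578, 17.577363967895508), 56.79728317260742)
t 9.12 tcp [ 0.445  -0.0127  0.2028] jaw deg -33.3 lin [2.879e-01 1.000e-04 1.000e-04] roll None q6 0.44 open 0.0927 F [-0.3  0.2 -0.9]
t 9.12 tcp [ 0.445  -0.0127  0.2028] jaw deg -33.3 lin [ 0.2872  0.1516 -0.1412] roll None q6 0.44 open 0.0927 F [-0.3  0.2 -0.9]
```

Call:
apply_moves(
  series=[
    {"jaw":-1,"linear":[0.1,0,0],"roll":0},
    {"jaw":-1,"linear":[0.2,0,0],"roll":0},
    {"jaw":-1,"linear":[0.26,0,0],"roll":0},
    {"jaw":-1,"linear":[0.288,0,0],"roll":0},
    {"jaw":-1,"linear":[0.288,0,0],"roll":0},
    {"jaw":0.6,"linear":[0.288,0,0],"roll":0},
    {"jaw":0.6,"linear":[0.288,0,0],"roll":0},
    {"jaw":0.6,"linear":[0.288,0,0],"roll":0},
    {"jaw":0.6,"linear":[0.288,0,0],"roll":0},
    {"jaw":0.6,"linear":[0.288,0,0],"roll":0},
    {"jaw":0.6,"linear":[0.288,0,0],"roll":0},
    {"jaw":0.6,"linear":[0.25,0,0],"roll":0},
    {"jaw":0.6,"linear":[0.2,0,0],"roll":0},
    {"jaw":0.6,"linear":[0.2,0,0],"roll":0},
  ],
  force=20,
)

```text
t: 10.88
tool_pos: [0.4465, -0.0131, 0.0847]
orientation: [1.622, 0.873, -1.622]
force: [-0.1, -0.3, -2.2]
opening: 0.0477
```

```bash
python3 - <<'E'
from h import *
go(.567,.008,.0315)
E
```

```text
t 10.88 tcp [ 0.4465 -0.0131  0.0847] jaw deg -33.3 lin [ 0.0889  0.1484 -0.1397] roll None q6 0.44 open 0.0477 F [-0.1 -0.3 -2.2]
```

Call:
apply_moves(
  series=[
    {"jaw":0.6,"linear":[0,0.04,-0.035],"roll":0},
    {"jaw":0.6,"linear":[0,0.08,-0.075],"roll":0},
    {"jaw":0.6,"linear":[0,0.12,-0.11],"roll":0},
    {"jaw":0.6,"linear":[0.02,0.148,-0.14],"roll":0},
    {"jaw":0.6,"linear":[0.05,0.148,-0.14],"roll":0},
    {"jaw":0.6,"linear":[0.075,0.148,-0.14],"roll":0},
    {"jaw":0.6,"linear":[0.089,0.148,-0.14],"roll":0},
    {"jaw":0.6,"linear":[0.089,0.148,-0.14],"roll":0},
    {"jaw":0.6,"linear":[0.089,0.148,-0.14],"roll":0},
    {"jaw":-1,"linear":[0.089,0.148,-0.14],"roll":0},
    {"jaw":-1,"linear":[0.089,0.148,-0.14],"roll":0},
    {"jaw":-1,"linear":[0.089,0.148,-0.14],"roll":0},
    {"jaw":-1,"linear":[0.089,0.148,-0.14],"roll":0},
    {"jaw":-1,"linear":[0.05,0.148,-0.14],"roll":0},
    {"jaw":-1,"linear":[-0.03,0.148,-0.14],"roll":0},
    {"jaw":-1,"linear":[-0.12,0.148,-0.14],"roll":0},
    {"jaw":-1,"linear":[-0.2,0.148,-0.14],"roll":0},
    {"jaw":-1,"linear":[-0.2,0.148,-0.14],"roll":0},
  ],
)

```text
t: 13.12
tool_pos: [0.5698, 0.0085, 0.2106]
orientation: [1.628, 0.868, -1.613]
force: [1.0, -0.4, 0.6]
opening: 0.0929
```

```bash
python3 - <<'E'
from h import *
im,K,W=cam('wrist')
for c in blobs(im,(0,150,80),(6,255,255),n=2): print('cap',cv2.boundingRect(c),rect(K,W,c,.09))
go(.437,-.30,.2,65)
E
```

```text
cap (268, 198, 19, 19) ((568.4049072265625, 9.647695541381836), (17.965547561645508, 17.451541900634766), 56.625)
t 13.18 tcp [0.5683 0.0086 0.2075] jaw deg -33.3 lin [0.0124 0.0991 0.5501] roll 2.7245238033449755 q6 0.51 open 0.0931 F [ 0.8  0.4 -0.3]
```

The glue stands at (0.568, 0.009). On to the servo.

Call:
apply_moves(
  series=[
    {"jaw":-1,"linear":[0,0.02,0.1],"roll":-0.2},
    {"jaw":-1,"linear":[0,0.04,0.2],"roll":-0.4},
    {"jaw":-1,"linear":[0,0.06,0.3],"roll":-0.6},
    {"jaw":-1,"linear":[0,0.08,0.4],"roll":-0.8},
    {"jaw":-1,"linear":[0,0.1,0.5],"roll":-1},
    {"jaw":-1,"linear":[0,0.1,0.55],"roll":-1},
    {"jaw":-1,"linear":[0,0.1,0.55],"roll":-1},
    {"jaw":-1,"linear":[0,0.1,0.55],"roll":-1},
    {"jaw":-1,"linear":[0,0.1,0.55],"roll":-1},
    {"jaw":-1,"linear":[0,0.1,0.55],"roll":-1},
  ],
)

```text
t: 14.42
tool_pos: [0.4379, -0.2993, 0.2073]
orientation: [1.251, 1.176, -1.246]
force: [-0.0, -0.1, -0.0]
opening: 0.0929
```

Call:
apply_moves(
  series=[
    {"jaw":-1,"linear":[0,0,0],"roll":-0.3},
    {"jaw":-1,"linear":[0,0,0],"roll":-0.6},
    {"jaw":-1,"linear":[0,0,0],"roll":-0.9},
    {"jaw":-1,"linear":[0,0,0],"roll":-1},
    {"jaw":-1,"linear":[0,0,0],"roll":-1},
    {"jaw":-1,"linear":[0,0,0],"roll":-1},
  ],
)

```text
t: 15.18
tool_pos: [0.4382, -0.299, 0.2074]
orientation: [0.859, 1.388, -0.857]
force: [0.5, 0.5, 0.3]
opening: 0.0927
```

Call:
apply_moves(
  series=[
    {"jaw":-1,"linear":[0,0,0],"roll":-0.3},
    {"jaw":-1,"linear":[0,0,0],"roll":-0.6},
    {"jaw":-1,"linear":[0,0,0],"roll":-0.9},
    {"jaw":-1,"linear":[0,0,0],"roll":-1},
    {"jaw":-1,"linear":[0,0,0],"roll":-1},
    {"jaw":-1,"linear":[0,0,0],"roll":-1},
  ],
)

```text
t: 15.92
tool_pos: [0.4382, -0.299, 0.2074]
orientation: [0.455, 1.516, -0.455]
force: [0.1, 0.5, -0.8]
opening: 0.093
```

```bash
python3 - <<'E'
from h import *
im,K,W=cam('wrist'); cv2.imwrite('pics/w3.png',im)
print(proj(K,W,[[.437,-.32,.045],[.56,-.214,.018]]).round())
for c in blobs(im,(112,120,20),(130,255,255)): print(cv2.boundingRect(c),rect(K,W,c,.045))
go(.437,-.32,.2,65)
E
```

```text
[[264. 206.]
 [392. 235.]]
(247, 173, 34, 59) ((434.45074462890625, -317.8294372558594), (30.53860092163086, 64.70124053955078), 65.09580993652344)
t 15.97 tcp [ 0.4382 -0.299   0.2074] jaw deg 56.7 lin [ 0.0124 -0.0304  0.0175] roll -0.27635211629119755 q6 -1.69 open 0.0929 F [-0.2  0.3  0. ]
```

View pics/w3.png

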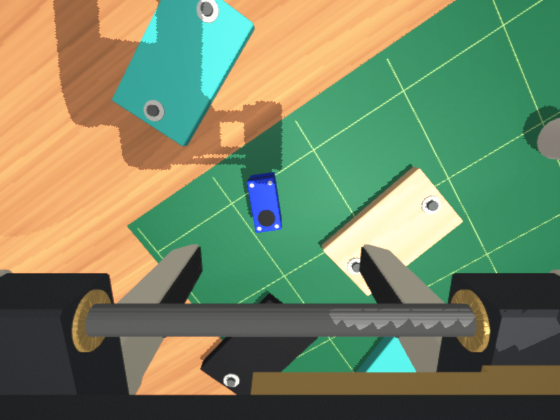

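Wrist view: servo top at (264,203), lined up with the jaws to about 8°; stand bolts at (432,205) and (357,267). The small length excess is the visible end face. Servo centre is about (0.4365, -0.319) at 65°.

```bash
python3 - <<'E'
from h import *
im,K,W=cam('wrist')
b=ray(K,W,[(432,205),(357,267)],.022); print(b,b.mean(0),np.linalg.norm(b[0]-b[1]),np.degrees(np.arctan2(*(b[0]-b[1])[::-1])))
im,K,W=cam('top')
g=cv2.cvtColor(im,cv2.COLOR_BGR2GRAY)
print(proj(K,W,[[.56-.058*np.sin(.18),-.214+.058*np.cos(.18),.02],[.56+.058*np.sin(.18),-.214-.058*np.cos(.18),.02]]))
cv2.imwrite('pics/t4.png',cv2.resize(im[160:280,300:460],None,fx=5,fy=5,interpolation=cv2.INTER_CUBIC))
go(.4365,-.319,.012,65)
E
```

```text
[[ 0.5500922  -0.15718962]
 [ 0.571556   -0.27110751]] [ 0.5608241  -0.21414857] 0.11592230117524001 100.67027405963432
[[332.20224624 200.78146957]
 [369.24942786 193.38058068]]
t 16.07 tcp [ 0.4382 -0.299   0.2074] jaw deg 56.7 lin [ 0.3256 -0.0299  0.0139] roll -0.27528382469516827 q6 -1.69 open 0.0929 F [-0.2  0.3  0.3]
```

View pics/t4.png

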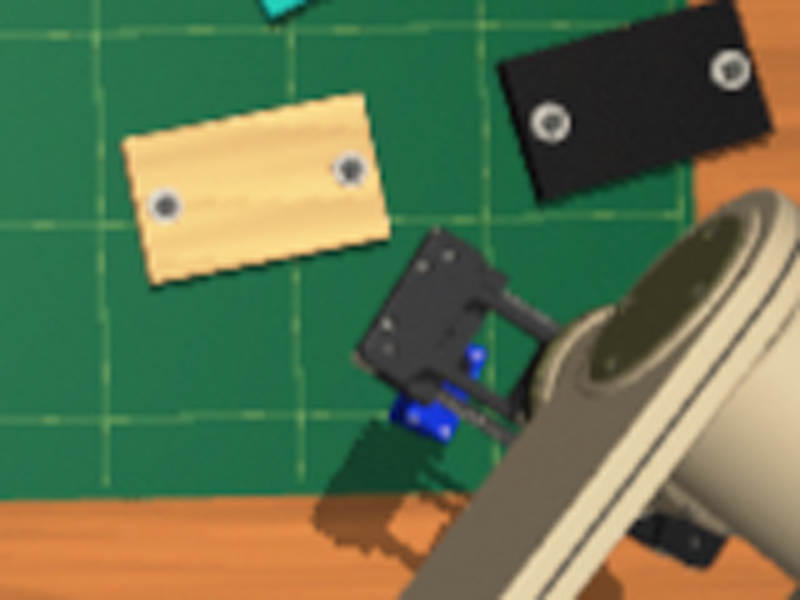

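The bolts are 115.9 mm apart, so the stand is at (0.5605, -0.214) with its x axis at 10.5°; the top view agrees. I'll grasp the servo.

Call:
apply_moves(
  series=[
    {"jaw":-1,"linear":[0.06,-0.03,0.014],"roll":-0.275},
    {"jaw":-1,"linear":[0.12,-0.03,0.014],"roll":-0.275},
    {"jaw":-1,"linear":[0.2,-0.03,0.014],"roll":-0.275},
    {"jaw":-1,"linear":[0.27,-0.03,0.014],"roll":-0.275},
    {"jaw":-1,"linear":[0.31,-0.03,0.014],"roll":-0.275},
    {"jaw":-1,"linear":[0.325,-0.03,0.014],"roll":-0.275},
    {"jaw":-1,"linear":[0.325,-0.03,0.014],"roll":-0.275},
    {"jaw":0.8,"linear":[0.325,-0.03,0.014],"roll":-0.275},
    {"jaw":0.8,"linear":[0.325,-0.03,0.014],"roll":-0.275},
    {"jaw":0.8,"linear":[0.325,-0.03,0.014],"roll":-0.275},
    {"jaw":0.8,"linear":[0.325,-0.03,0.014],"roll":-0.275},
    {"jaw":0.8,"linear":[0.325,-0.03,0.014],"roll":-0.275},
    {"jaw":0.8,"linear":[0.325,-0.03,0.014],"roll":-0.275},
    {"jaw":0.8,"linear":[0.325,-0.03,0.014],"roll":-0.275},
    {"jaw":0.8,"linear":[0.28,-0.03,0.014],"roll":-0.275},
    {"jaw":0.8,"linear":[0.2,-0.03,0.014],"roll":-0.275},
    {"jaw":0.8,"linear":[0.12,-0.03,0.014],"roll":-0.275},
    {"jaw":0.8,"linear":[0.12,-0.03,0.014],"roll":-0.275},
    {"jaw":0.8,"linear":[0.12,-0.03,0.014],"roll":-0.275},
  ],
  force=25,
)

```text
t: 18.45
tool_pos: [0.4354, -0.3185, 0.1346]
orientation: [0.342, 1.538, -0.343]
force: [0.5, 0.0, -1.5]
opening: 0.0296
```

```bash
python3 - <<'E'
from h import *
im,K,W=cam('wrist'); cv2.imwrite('pics/w4.png',im)
z=read_state()['tool_pos'][2]+.033
for c in blobs(im,(112,120,20),(130,255,255)): print(cv2.boundingRect(c),rect(K,W,c,z))
go(.5605,-.214,.11,10.5)
E
```

```text
(249, 221, 64, 83) ((424.6866149902344, -313.96630859375), (30.452878952026367, 42.62184143066406), 64.95372772216797)
t 18.50 tcp [ 0.4349 -0.3181  0.1337] jaw deg 65.0 lin [0.0403 0.2456 0.1161] roll 1.8162686688772918 q6 -1.86 open 0.0297 F [ 0.2  0.2 -1.3]
```

View pics/w4.png

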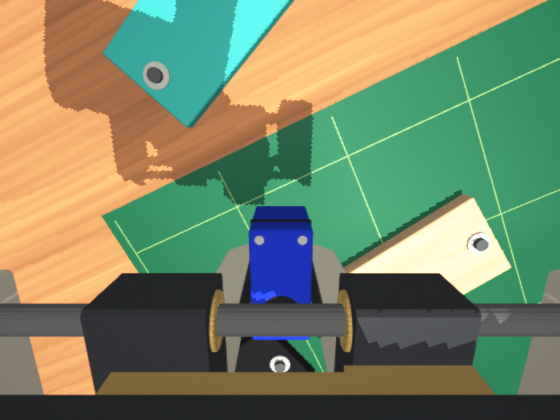

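The servo is held squarely (opening 29.7 mm), its top far edge at row ~221. I'll check the offset along its length, then carry it.

Call:
apply_moves(
  series=[
    {"jaw":0.8,"linear":[0,0.06,0.03],"roll":0.3},
    {"jaw":0.8,"linear":[0,0.12,0.06],"roll":0.6},
    {"jaw":0.8,"linear":[0,0.18,0.09],"roll":0.9},
    {"jaw":0.8,"linear":[0,0.246,0.116],"roll":1},
    {"jaw":0.8,"linear":[0,0.246,0.116],"roll":1},
    {"jaw":0.8,"linear":[0,0.246,0.116],"roll":1},
    {"jaw":0.8,"linear":[0,0.246,0.116],"roll":1},
    {"jaw":0.8,"linear":[0,0.246,0.116],"roll":1},
  ],
)

```text
t: 19.5
tool_pos: [0.5597, -0.2145, 0.134]
orientation: [0.75, 1.434, -0.748]
force: [-0.2, 0.6, -1.0]
opening: 0.0302
```

Call:
apply_moves(
  series=[
    {"jaw":0.8,"linear":[0,0,0],"roll":0.3},
    {"jaw":0.8,"linear":[0,0,0],"roll":0.6},
    {"jaw":0.8,"linear":[0,0,0],"roll":0.815},
    {"jaw":0.8,"linear":[0,0,0],"roll":0.815},
    {"jaw":0.8,"linear":[0,0,0],"roll":0.815},
    {"jaw":0.8,"linear":[0,0,0],"roll":0.815},
  ],
)

```text
t: 20.25
tool_pos: [0.5597, -0.2146, 0.134]
orientation: [1.074, 1.287, -1.07]
force: [0.4, -0.0, -1.5]
opening: 0.0303
```

```bash
python3 - <<'E'
from h import *
im,K,W=cam('wrist'); cv2.imwrite('pics/w5.png',im)
s=read_state();R=Ro.from_rotvec(s['orientation']).as_matrix();z=s['tool_pos'][2]+.033
p=ray(K,W,[[281,221],[281,207]],z)-s['tool_pos'][:2]
print(p@R[:2,1],p@R[:2,2],'face bottom' ,(ray(K,W,[281,207],s['tool_pos'][2]-.012)-s['tool_pos'][:2])@R[:2,2], 'tilt',R[:,0])
for c in blobs(im,(112,120,20),(130,255,255)): print(cv2.boundingRect(c))
go(.5605,-.214,.031,10.5)
E
```

```text
[2.70527091e-05 1.84438852e-05] [-0.0328009  -0.03938083] face bottom [-0.02772103] tilt [ 3.99399307e-03 -6.42995576e-04 -9.99991817e-01]
(249, 221, 64, 83)
t 20.30 tcp [ 0.5597 -0.2146  0.134 ] jaw deg 10.5 lin [ 0.1717  0.0009 -0.001 ] roll 0.001094895326077013 q6 -0.64 open 0.0298 F [-0.   0.8 -1.9]
```

View pics/w5.png

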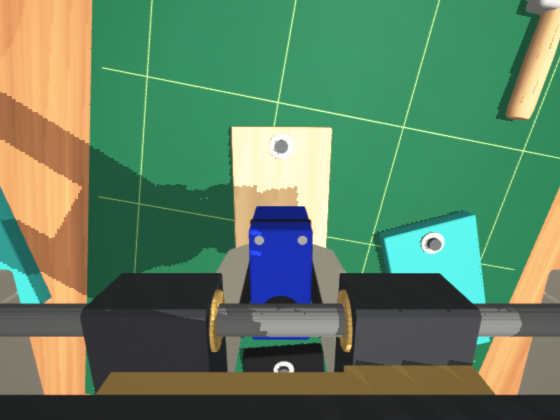

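The servo sits centred over the stand between the bolts. I'll lower and release.

Call:
apply_moves(
  series=[
    {"jaw":0.8,"linear":[0.06,0.001,-0.001],"roll":0},
    {"jaw":0.8,"linear":[0.11,0.001,-0.001],"roll":0},
    {"jaw":0.8,"linear":[0.14,0.001,-0.001],"roll":0},
    {"jaw":0.8,"linear":[0.16,0.001,-0.001],"roll":0},
    {"jaw":0.8,"linear":[0.168,0.001,-0.001],"roll":0},
    {"jaw":0.8,"linear":[0.171,0.001,-0.001],"roll":0},
    {"jaw":0.8,"linear":[0.171,0.001,-0.001],"roll":0},
    {"jaw":0.8,"linear":[0.171,0.001,-0.001],"roll":0},
    {"jaw":-1,"linear":[0.171,0.001,-0.001],"roll":0},
    {"jaw":-1,"linear":[0.171,0.001,-0.001],"roll":0},
    {"jaw":-1,"linear":[0.171,0.001,-0.001],"roll":0},
    {"jaw":-1,"linear":[0.171,0.001,-0.001],"roll":0},
    {"jaw":-1,"linear":[0.12,0.001,-0.001],"roll":0},
    {"jaw":-1,"linear":[0.03,0.001,-0.001],"roll":0},
    {"jaw":-1,"linear":[-0.06,0.001,-0.001],"roll":0},
    {"jaw":-1,"linear":[-0.15,0.001,-0.001],"roll":0},
    {"jaw":-1,"linear":[-0.15,0.001,-0.001],"roll":0},
    {"jaw":-1,"linear":[-0.15,0.001,-0.001],"roll":0},
  ],
)

```text
t: 22.55
tool_pos: [0.5597, -0.2138, 0.2237]
orientation: [1.074, 1.287, -1.07]
force: [-0.2, -0.1, -0.2]
opening: 0.0929
```

```bash
python3 - <<'E'
from h import *
im,K,W=cam('wrist'); cv2.imwrite('pics/w6.png',im)
for c in blobs(im,(112,120,20),(130,255,255)): print(cv2.boundingRect(c),rect(K,W,c,.063))
print(proj(K,W,[.5605,-.214,.063]))
go(.443,.154,.2)
E
```

```text
(268, 168, 27, 57) ((560.9027099609375, -212.71096801757812), (28.748579025268555, 62.58409118652344), 10.475790977478027)
[[280.4108798  197.76447133]]
t 22.60 tcp [ 0.5591 -0.2135  0.2225] jaw deg 10.5 lin [ 0.0372 -0.0784 -0.6375] roll None q6 -0.64 open 0.0930 F [ 0.2  0.4 -0.6]
```

View pics/w6.png

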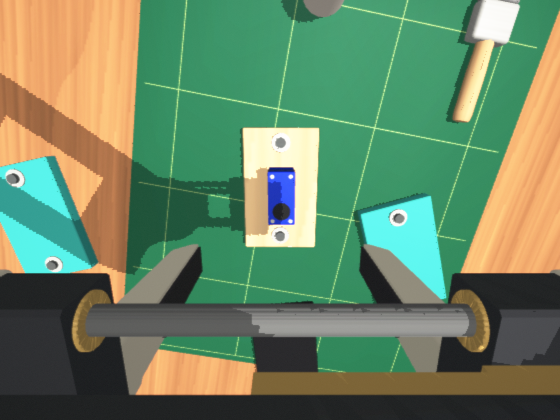

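The servo stands at (0.561, -0.214), angle 10.5°, centred between the bolts at (280,143) and (280,236). Now the pulley.

Call:
apply_moves(
  series=[
    {"jaw":-1,"linear":[0,-0.01,-0.1],"roll":0},
    {"jaw":-1,"linear":[0.01,-0.025,-0.2],"roll":0},
    {"jaw":-1,"linear":[0.02,-0.037,-0.3],"roll":0},
    {"jaw":-1,"linear":[0.03,-0.05,-0.4],"roll":0},
    {"jaw":-1,"linear":[0.037,-0.062,-0.5],"roll":0},
    {"jaw":-1,"linear":[0.037,-0.074,-0.6],"roll":0},
    {"jaw":-1,"linear":[0.037,-0.078,-0.637],"roll":0},
    {"jaw":-1,"linear":[0.037,-0.078,-0.637],"roll":0},
    {"jaw":-1,"linear":[0.037,-0.078,-0.637],"roll":0},
    {"jaw":-1,"linear":[0.037,-0.078,-0.637],"roll":0},
    {"jaw":-1,"linear":[0.037,-0.078,-0.637],"roll":0},
  ],
)

```text
t: 23.98
tool_pos: [0.4435, 0.1528, 0.2]
orientation: [1.075, 1.289, -1.073]
force: [0.3, -0.1, -0.3]
opening: 0.093
```

```bash
python3 - <<'E'
from h import *
im,K,W=cam('wrist')
print(proj(K,W,[.443,.154,.022]))
for c in blobs(im,(3,150,100),(28,255,255),(200,120,360,260)): print(cv2.boundingRect(c),rect(K,W,c,.022))
go(.443,.154,.004)
E
```

```text
[[279.77193266 193.26740853]]
(263, 172, 36, 38) ((443.2693786621094, 156.9740753173828), (40.196414947509766, 43.076908111572266), 10.434220314025879)
t 24.02 tcp [0.4435 0.153  0.2001] jaw deg 10.5 lin [ 0.3267 -0.0012 -0.0019] roll None q6 0.04 open 0.0930 F [ 0.1 -0.1  0.3]
```

Call:
apply_moves(
  series=[
    {"jaw":-1,"linear":[0.09,0,-0.005],"roll":0},
    {"jaw":-1,"linear":[0.18,0,-0.005],"roll":0},
    {"jaw":-1,"linear":[0.26,0,-0.005],"roll":0},
    {"jaw":-1,"linear":[0.31,0,-0.005],"roll":0},
    {"jaw":-1,"linear":[0.323,0,-0.005],"roll":0},
    {"jaw":-1,"linear":[0.323,0,-0.005],"roll":0},
    {"jaw":-1,"linear":[0.323,0,-0.005],"roll":0},
    {"jaw":0.7,"linear":[0.323,0,-0.005],"roll":0},
    {"jaw":0.7,"linear":[0.323,0,-0.005],"roll":0},
    {"jaw":0.7,"linear":[0.323,0,-0.005],"roll":0},
    {"jaw":0.7,"linear":[0.323,0,-0.005],"roll":0},
    {"jaw":0.7,"linear":[0.323,0,-0.005],"roll":0},
    {"jaw":0.7,"linear":[0.323,0,-0.005],"roll":0},
    {"jaw":0.7,"linear":[0.323,0,-0.005],"roll":0},
    {"jaw":0.7,"linear":[0.25,0,-0.005],"roll":0},
    {"jaw":0.7,"linear":[0.15,0,-0.005],"roll":0},
    {"jaw":0.7,"linear":[0.05,0,-0.005],"roll":0},
    {"jaw":0.7,"linear":[0,0,-0.005],"roll":0},
    {"jaw":0.7,"linear":[0,0,-0.005],"roll":0},
    {"jaw":0.7,"linear":[0,0,-0.005],"roll":0},
  ],
  force=15,
)

```text
t: 26.52
tool_pos: [0.4423, 0.1557, 0.1985]
orientation: [1.074, 1.29, -1.074]
force: [-0.9, -1.2, -1.7]
opening: 0.0416
```

```bash
python3 - <<'E'
from h import *
im,K,W=cam('wrist'); cv2.imwrite('pics/w7.png',im)
s=read_state();R=Ro.from_rotvec(s['orientation']).as_matrix();z=s['tool_pos'][2]+.016
for c in blobs(im,(3,150,100),(28,255,255),(200,200,360,310)):
  r=np.array(rect(K,W,c,z)[0])/1000-s['tool_pos'][:2]; print(cv2.boundingRect(c),rect(K,W,c,z),r@R[:2,1:])
go(.5605,-.214,.2)
E
```

```text
(242, 223, 78, 81) ((441.75897216796875, 158.6465606689453), (41.79365158081055, 46.68049621582031), 10.452844619750977) [ 0.00040888 -0.00295194]
t 26.57 tcp [0.4419 0.1557 0.1979] jaw deg 10.5 lin [-0.0035  0.0826  0.6418] roll None q6 0.05 open 0.0416 F [ 0.3 -0.2 -0.8]
```

View pics/w7.png

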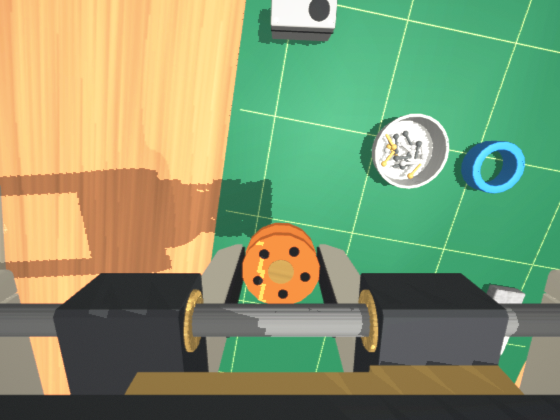

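The pulley is held level and centred (brass hub at (281,270)); the tape sits cleanly behind the tin. I'll carry the pulley to the servo.

Call:
apply_moves(
  series=[
    {"jaw":0.7,"linear":[-0.004,0.01,0.1],"roll":0},
    {"jaw":0.7,"linear":[-0.004,0.025,0.2],"roll":0},
    {"jaw":0.7,"linear":[-0.004,0.037,0.3],"roll":0},
    {"jaw":0.7,"linear":[-0.004,0.05,0.4],"roll":0},
    {"jaw":0.7,"linear":[-0.004,0.064,0.5],"roll":0},
    {"jaw":0.7,"linear":[-0.004,0.077,0.6],"roll":0},
    {"jaw":0.7,"linear":[-0.004,0.083,0.642],"roll":0},
    {"jaw":0.7,"linear":[-0.004,0.083,0.642],"roll":0},
    {"jaw":0.7,"linear":[-0.004,0.083,0.642],"roll":0},
    {"jaw":0.7,"linear":[-0.004,0.083,0.642],"roll":0},
    {"jaw":0.7,"linear":[-0.004,0.083,0.642],"roll":0},
  ],
)

```text
t: 27.95
tool_pos: [0.5607, -0.2131, 0.2004]
orientation: [1.072, 1.291, -1.074]
force: [0.9, -0.6, -0.4]
opening: 0.0418
```

```bash
python3 - <<'E'
from h import *
go(.561,-.2145,.070)
E
```

```text
t 27.95 tcp [ 0.5607 -0.2131  0.2004] jaw deg 10.5 lin [0.2173 0.0003 0.0023] roll None q6 -0.63 open 0.0418 F [ 0.9 -0.6 -0.4]
```

Call:
apply_moves(
  series=[
    {"jaw":0.7,"linear":[0.08,0,0.002],"roll":0},
    {"jaw":0.7,"linear":[0.15,0,0.002],"roll":0},
    {"jaw":0.7,"linear":[0.19,0,0.002],"roll":0},
    {"jaw":0.7,"linear":[0.208,0,0.002],"roll":0},
    {"jaw":0.7,"linear":[0.216,0,0.002],"roll":0},
    {"jaw":0.7,"linear":[0.218,0,0.002],"roll":0},
    {"jaw":0.7,"linear":[0.218,0,0.002],"roll":0},
    {"jaw":0.7,"linear":[0.218,0,0.002],"roll":0},
    {"jaw":-1,"linear":[0.218,0,0.002],"roll":0},
    {"jaw":-1,"linear":[0.218,0,0.002],"roll":0},
    {"jaw":-1,"linear":[0.218,0,0.002],"roll":0},
    {"jaw":-1,"linear":[0.218,0,0.002],"roll":0},
    {"jaw":-1,"linear":[0.17,0,0.002],"roll":0},
    {"jaw":-1,"linear":[0.08,0,0.002],"roll":0},
    {"jaw":-1,"linear":[0,0,0.002],"roll":0},
    {"jaw":-1,"linear":[-0.06,0,0.002],"roll":0},
    {"jaw":-1,"linear":[-0.06,0,0.002],"roll":0},
    {"jaw":-1,"linear":[-0.06,0,0.002],"roll":0},
  ],
)

```text
t: 30.2
tool_pos: [0.5607, -0.2141, 0.2355]
orientation: [1.072, 1.292, -1.074]
force: [0.5, 0.4, -0.4]
opening: 0.093
```

```bash
python3 - <<'E'
from h import *
im,K,W=cam('wrist'); cv2.imwrite('pics/w8.png',im)
for n,a,b,z in(('pul',(3,150,100),(28,255,255),.085),('servo',(112,120,20),(130,255,255),.063)):
  for c in blobs(im,a,b,(200,130,360,255)): print(n,cv2.boundingRect(c),rect(K,W,c,z))
im,K,W=cam('side'); cv2.imwrite('pics/s8.png',im)
E
```

```text
pul (262, 179, 38, 40) ((560.3941040039062, -213.13461303710938), (39.46409225463867, 42.38646697998047), 10.576143264770508)
servo (268, 167, 26, 16) ((556.240234375, -190.92007446289062), (27.927221298217773, 16.707242965698242), 10.567548751831055)
```

View pics/w8.png

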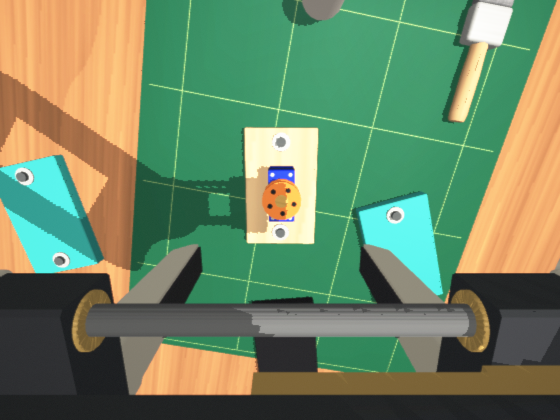

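View pics/s8.png

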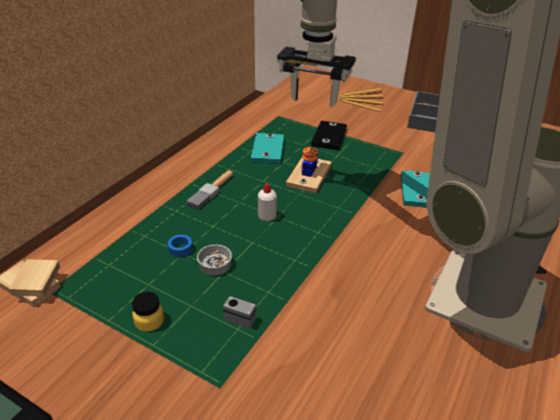

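The wrist view shows the pulley at (281,199), centred on the servo at (0.560, -0.213). The side view shows everything in place: tape at (180,245), glue upright at (267,203), and the spare, brush and jar untouched. I'll hand it in.

```bash
python3 - <<'E'
from plant import *
print(close_job())
E
```

```text
the job is handed in; nothing more can be done
None
```

I placed all four things and handed the job in at about 30 s of the 125 s allowed. No check failed; the hand-in itself gives no verdict.

| Thing | Last measured position (x, y in m) | Against the target |
|---|---|---|
| Blue servo | (0.561, -0.214), at 10.5° | within about 1 mm of the stand centre (0.5605, -0.214) and in line with the bolts |
| Orange pulley | (0.560, -0.213), on the servo top | within about 1–2 mm of the servo centre |
| Glue bottle | (0.568, 0.009), upright | about 22 cm from both stand and tin, x within 5 mm of the tin |
| Tape roll | (0.676, 0.231), flat | 103 mm behind the tin, about 1 mm sideways |

- **Left alone:** the spare servo, brush and jar looked unmoved in the last side picture, and I never reached near them. I did not re-measure their positions.
- **One disagreement:** one top-camera reading of the tape was about 14 mm off sideways. The roll looked partly hidden from that camera, so I used the wrist-camera value, and the final side picture fits it.

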